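# Bolt the inlay turntable

## Task

Lock the turntable so that the inlaid plate cannot turn: press the yellow spring catch down with one fingertip and, keeping it held down, push the red knob of the bolt with the other fingertip until the bolt is fully home. Then let go and move clear, so that the catch springs back up behind the bolt. Do not pinch or lift anything, do not turn the turntable, and leave the bottle, jar, cup and brush where they are.

Things in the scene. Friction and masses are not known exactly. Their poses are not given: they have to be found in the camera images.
- station: Green steel base, 16 mm thick, fixed to the bench (x -105 to 95, y -85 to 85 mm), carrying bolt, catch and turntable. Origin: on the bench top, midway between the rows of bolt and catch. x points the way the bolt slides home (to the turntable), z up. Heights below are above the bench. Side by side: bolt knob at y -36, catch at y +32.5 mm, 37 mm free between them.
- bolt (a joint): Slide of the steel bolt along station x in m: 0 drawn, 0.052 fully home at its stop; starts at 0 to 0.005. About 3 N of friction; stays where left. Teeth on its side stop it against the catch within 6 mm, and again every 11 mm, unless the catch is held down by 7 mm or more; past 0.049 the last tooth has passed and the catch can spring up behind it.
- catch (a joint): How far the yellow spring catch is pressed straight down, in m: 0 up, 0.011 at its bottom stop. It takes about 3 N to begin to move and 7 N at the bottom, and springs back up when let go, unless a bolt tooth is over it.
- turntable (a joint): Turn of the turntable in rad, 0 with its fork facing the bolt. Stiff, but free to turn. Its axis is at station x 240, y -36 mm; the round inlaid plate on it has 130 mm radius and its top is 60 mm high. A steel saddle, 54 mm high, bridges the bolt at station x 54 to 70 mm.
- knob_push (a point): Middle (63 mm high) of the upright flat rear face of the red bolt knob: push it towards station +x. Knob: 12 mm thick along x, 28 mm wide along y, from 44 to 82 mm high, on a 16 mm wide steel bar whose top is 44 mm high. At bolt 0 this point is at station x -30, y -36 mm. Behind the face, above the bar's height, it is free; the bar runs on 50 mm behind it.
- catch_top (a point): Middle of the top of the yellow spring catch, a flat level bar 120 mm long along station x (x -85 to 35), 35 mm wide along y, 6 mm thick. Its top is 64 mm high when up, 53 mm when fully pressed. It goes down alike wherever it is pressed, and a fingertip may slide along it while pressing.
- bottle: Amber bottle with a black cap, 48 mm across, 120 mm high, standing loose on the bench; origin at the centre of its underside. Not to be disturbed.
- jar: Green jar with a white lid, 56 mm across, 70 mm high, standing loose on the bench; origin at the centre of its underside. Not to be disturbed.
- cup: Blue open cup, 60 mm across, 60 mm high, standing loose on the bench; origin at the centre of its underside. Not to be disturbed.
- brush: Brush, 170 mm long, lying loose on the bench along its own x axis, 42 mm wide and 20 mm high at most, on the robot's side of the base; origin under the middle of its length. Not to be disturbed.

How it is judged:
By the outcome, as a careful person would: the job done as asked, in the order asked, and still so for the second after the job is handed in, with the robot touching nothing.
It also fails if it takes over 32 s, if anything falls off the work surface, if the arm or the gripper's body presses on something with over 40 N, if the wrist force passes 120 N, or if a joint passes its speed limit or range.

## Robot

A 6-joint arm with a two-finger parallel gripper is mounted at the origin on the work surface. World frame = base frame: x ahead of the robot, y to its left, z up, the work surface at z = 0. Lengths are in mm, angles in rad, forces in N, time in s.
With the tool pointing down it reaches from about 275 to 825 mm from the base axis. Payload 5.2 kg.
Tool frame: the origin (TCP) lies at the very end of the fingers, on their centre line; the grasp point (between the pads) lies 19 mm behind it; z points along the fingers, y is the direction in which the jaws open and shut (so a half turn about z gives the same grasp; the last joint's range is limited). The gripper opens to 93 mm and grips with 3 to 60 N. Pads are 15 mm wide; open, the fingers measure 128 mm over their backs; the gripper's body (75 mm by 188 mm) begins 65 mm behind the grasp point.
Start: joints at [0.957, 0.259, 1.535, -0, 1.348, -0.203], TCP at [219.618, 504.255, 218.653] pointing down, gripper open.
Joint ranges: [-3.14, 3.14], [-0.91, 2.08], [0.19, 2.58], [-1.22, 4.36], [0.22, 2.71], [-3.12, 3.12]. Speed limits (rad/s): [2.57, 2.57, 3.14, 3.14, 3.14, 3.14].

## Interface

Orientations are given as [roll, pitch, yaw] about the fixed x, y, z axes, in that order (R = Rz(yaw) Ry(pitch) Rx(roll)).
In Python, from bench import robot gives the robot as it stands. The module is installed in compiled form; this text tells all that it offers. Calls block until the motion is done:
- robot.move_ptp(position, orientation): joint-space move of the TCP to a pose.
- robot.move_linear(position, ori=None, speed=150, f_stop=None): straight line of the TCP; ori=None keeps the orientation; speed is the mean speed in mm/s. With f_stop (N) it stops when the force on the tool has changed by that much, and returns True; else False.
- robot.move_j(angles): joint-space move.
- robot.move_gripper(opening): opening from 0.0 (shut) to 1.0 (fully open); the grip force is fixed at half the most; returns when the fingers have stopped.
- robot.sleep(seconds).
- robot.inverse_kinematics(position, orientation): joint angles nearest the present ones, or None.
- robot.get_image(name): name is "side" or "top"; returns a dict with "img" (480x640x3 uint8, blue, green, red), "fovy" (degrees; the focal length in pixels is half the picture's height over the tangent of half this angle, whatever the lens; pixels are square), "cx", "cy" (the principal point, pixels), "eye" and "orientation" of the camera in the world. Camera axes: x right, y down, z forward; pixel columns grow to the right and rows downward; lengths in mm; the calibration is good to about 2 mm. A picture is of the moment at which its call begins. There is no depth.
A pose or a line that the arm cannot do raises robot.MotionError and nothing moves.
- robot.hand_in(): hands the job in, once; it reports no verdict.
Readings, each from a call of its own:
- robot.current_t(): time.
- robot.current_qpos(): joint angles.
- robot.current_joint_vel(): joint speeds.
- robot.current_joint_efforts(): joint torques, N m.
- robot.current_tcp_pos(): TCP position.
- robot.current_eef_rot(): TCP orientation.
- robot.current_contact_force(): force on the tool from outside, world axes, zero at the start.
- robot.current_ft_torque(): the same for the moment, N m.
- robot.current_gripper_width(): opening from 0.0 (shut) to 1.0 (fully open).
Only numpy, scipy, OpenCV 4.12 (cv2) and the standard library are available. Lean on these libraries where they do the work, as an engineer would, in place of code of your own. Each camera call takes 0.05 s, during which the arm holds its last target. There are 200 camera calls.

## Working session

There is one attempt and no reset: what is moved stays moved. The work goes in short steps, each a Python script; the robot and the scene stay as the last script left them, time stands still between calls to the robot, and variables do not carry over. Pictures are saved under pics/ and viewed, about 8 in all and at most 12, crops included, and the job is handed in when it is done.

```bash
mkdir -p pics
python3 - <<'E'
from bench import robot
import cv2,json,numpy as np
for n in("top","side"):
    d=robot.get_image(n); cv2.imwrite(f"pics/{n}0.png",d["img"])
    print(n,{k:(np.array(v).round(4).tolist()) for k,v in d.items() if k!="img"})
print(robot.current_eef_rot(),robot.current_t())
E
```

```text
top {'fovy': 48.5003, 'cx': 307.8329, 'cy': 240.3085, 'eye': [510.4828, 5.411, 1006.44], 'orientation': [-3.0586, 0.0155, -1.5824]}
side {'fovy': 43.1596, 'cx': 322.8755, 'cy': 248.1091, 'eye': [164.5224, -731.7203, 568.2157], 'orientation': [-2.0851, 0.0242, -0.5205]}
[-3.14001099e+00 -3.16395081e-04  2.73076859e+00] 0.1
```

View pics/top0.png

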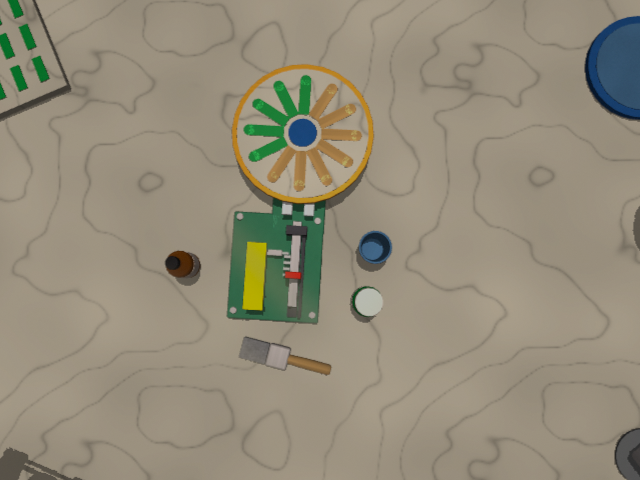

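View pics/side0.png

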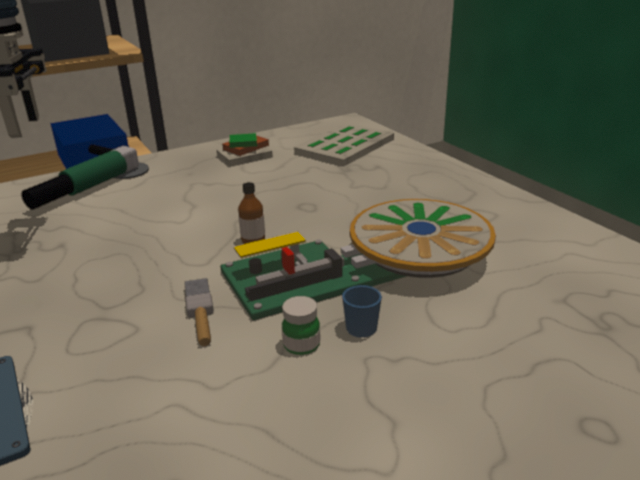

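The top view shows the yellow catch around (256,276), the red knob at (292,275), the base at about (230–325, 210–322) and the turntable hub at (303,133). Next I'll enlarge it to read the corner points.

Run:
```python
import cv2
a=cv2.imread("pics/top0.png")[200:330,215:345]
cv2.imwrite("pics/topc.png",cv2.resize(a,(598,598),interpolation=cv2.INTER_CUBIC)) # 4.6x
b=cv2.imread("pics/side0.png")[215:325,210:400]
cv2.imwrite("pics/sidec.png",cv2.resize(b,(760,440),interpolation=cv2.INTER_CUBIC)) # 4x
```

```text
(no output)
```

View pics/topc.png

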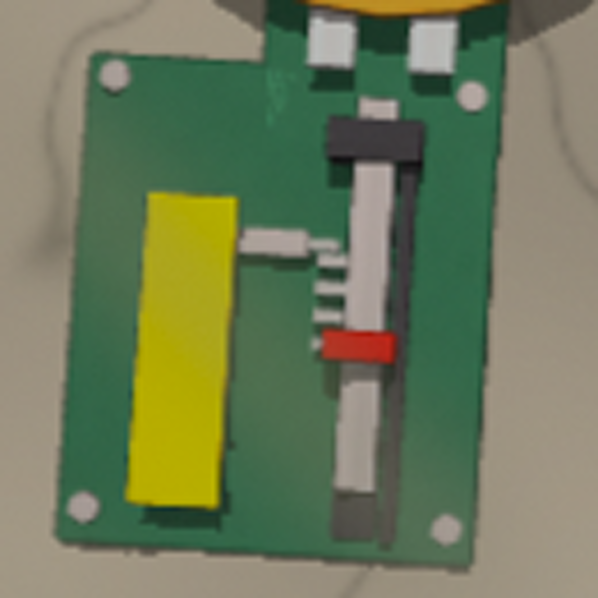

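View pics/sidec.png

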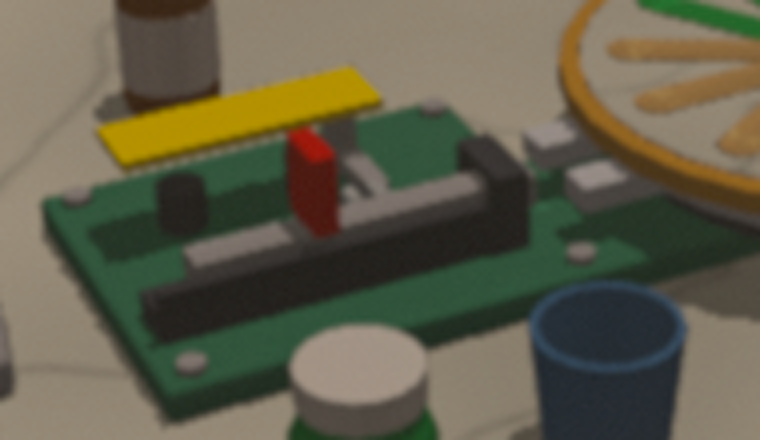

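The top crop gives clear corners for the catch (148,192)/(238,198)/(219,507)/(127,501), the base (57,543)/(469,569)/(92,54) and the knob's rear edge (321,359)–(394,362). The side crop gives matching corners. I'll fit x, y, yaw and bolt to these.

```bash
cat > loc.py <<'E'
import numpy as np
from scipy.spatial.transform import Rotation as R
from scipy.optimize import least_squares
C={"top":(48.5003,307.8329,240.3085,[510.4828,5.411,1006.44],[-3.0586,.0155,-1.5824]),
"side":(43.1596,322.8755,248.1091,[164.5224,-731.7203,568.2157],[-2.0851,.0242,-.5205])}
def proj(c,P):
    f,cx,cy,e,o=C[c]; F=240/np.tan(np.radians(f/2))
    q=R.from_euler("xyz",o).inv().apply(P-np.array(e)); return q[:,:2]/q[:,2:]*F+[cx,cy]
T=[(-105,85,16,57,543),(-105,-85,16,469,569),(95,85,16,92,54),(35,50,64,148,192),(35,15,64,238,198),(-85,15,64,219,507),(-85,50,64,127,501),(-30,-22,82,321,359),(-30,-50,82,394,362),(240,-36,60,(303-215)*4.6,(133-200)*4.6)]
S=[(-105,85,16,44,205),(-105,-85,16,167,402),(35,50,64,348,68),(35,15,64,382,102),(-85,15,64,123,166),(-85,50,64,99,130)]
T=np.array(T,float);S=np.array(S,float)
T[:,3:]=T[:,3:]/4.6+[215,200];S[:,3:]=S[:,3:]/4+[210,215]
def W(p,P):
    P=np.array(P,float); c,s=np.cos(p[2]),np.sin(p[2])
    return np.c_[p[0]+c*P[:,0]-s*P[:,1],p[1]+s*P[:,0]+c*P[:,1],P[:,2]]
def res(p,use):
    r=[]
    for n,A in(("top",T),("side",S)):
        if n in use:
            P=A[:,:3].copy()
            if n=="top":P[7:9,0]+=p[3]
            r.append(proj(n,W(p,P))-A[:,3:])
    return np.vstack(r)
if __name__=="__main__":
    for use in(["top"],["side"],["top","side"]):
        s=least_squares(lambda p:res(p,use).ravel(),[500,0,0,0],loss="soft_l1")
        print(use,s.x.round(4));print(res(s.x,use).round(1).tolist())
E
python3 loc.py
```

```text
['top'] [ 5.49326e+02  7.94062e+01 -7.46000e-02  5.00740e+00]
[[-1.0, -0.0], [1.3, 0.3], [-0.6, -0.9], [0.2, -0.0], [0.2, -0.1], [-0.4, 0.6], [-0.2, 0.6], [0.1, -0.2], [0.4, 0.2], [0.0, -0.7]]
['side'] [ 5.511832e+02  7.499240e+01 -7.230000e-02  0.000000e+00]
[[-1.6, -0.9], [0.3, -0.2], [1.3, 0.1], [0.9, -0.1], [-0.2, 0.4], [-0.9, 0.2]]
['top', 'side'] [ 5.503225e+02  7.854910e+01 -7.040000e-02  3.816800e+00]
[[-0.3, -0.4], [2.0, -0.5], [-0.4, -1.3], [0.6, -0.5], [0.6, -0.7], [0.3, 0.1], [0.5, 0.2], [0.6, -0.1], [0.9, 0.2], [-0.1, -1.3], [-2.8, -1.6], [-1.0, -1.2], [-0.1, -0.6], [-0.5, -0.8], [-1.6, -0.3], [-2.2, -0.4]]
```

The cameras agree to about 2–4 mm, well inside the margins. The plan is a vertical tool with jaws along station y and about 51 mm opening, so one finger is over the catch and the other behind the knob.

```bash
cat > h.py <<'E'
from bench import robot
import numpy as np,cv2
from loc import W
P=(550,78.5,-0.0725)
ORI=[np.pi,0,np.pi+P[2]]
def pt(x,y,z): return W(P,[(x,y,z)])[0].tolist()
def st(): # TCP in station frame
    t=np.array(robot.current_tcp_pos());d=t[:2]-P[:2];c,s=np.cos(P[2]),np.sin(P[2])
    return np.round([c*d[0]+s*d[1],-s*d[0]+c*d[1],t[2]],2),np.round(robot.current_contact_force(),2)
E
python3 - <<'E'
from h import *
print(robot.inverse_kinematics(pt(-50,-1.75,180),ORI),robot.inverse_kinematics(pt(-50,-1.75,180),[np.pi,0,P[2]]))
robot.move_ptp(pt(-50,-1.75,180),ORI)
robot.move_gripper(0.55)
robot.move_linear(pt(-50,-1.75,95),speed=100)
print(st(),robot.current_gripper_width(),robot.current_t(),robot.current_qpos())
a=robot.get_image("top")["img"][200:330,200:360];b=robot.get_image("side")["img"][165:325,200:400]
cv2.imwrite("pics/m1.png",np.vstack([cv2.resize(a,(400,325),interpolation=2),cv2.resize(b,(400,320),interpolation=2)])[:, :] if 0 else np.hstack([cv2.resize(a,(360,400),interpolation=2),cv2.resize(b,(440,400),interpolation=2)]))
E
```

```text
[-0.06118557  0.21110952  1.69600123  0.          1.2344819  -1.5594819 ] [-6.11855731e-02  2.11109518e-01  1.69600123e+00 -4.44089210e-16
  1.23448190e+00  1.58211075e+00]
(array([-49.46,  -1.74,  95.56]), array([-0.42,  0.21, -0.22])) 0.5495889827277799 3.7917 [-6.11699126e-02  3.02133262e-01  1.80530136e+00  2.38590672e-06
  1.03300749e+00 -1.55949564e+00]
```

View pics/m1.png

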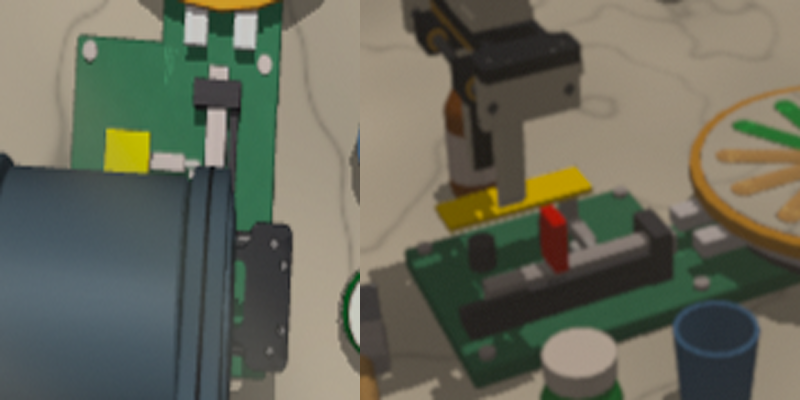

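The side picture shows the near fingertip at about pixel (269,246), behind and above the knob. I'll check that against the projection, then feel for the catch.

Run:
```python
from h import *
from loc import proj
print("finger proj",proj("side",np.array([pt(-49.5,y,95.5) for y in(-27,-36,-45)])).round(1).tolist())
robot.move_linear(pt(-50,-1.75,72),speed=60); print(st())
print(robot.move_linear(pt(-50,-1.75,59),speed=10,f_stop=2.5),st(),robot.current_t())
```

```text
finger proj [[266.8, 245.6], [268.8, 248.1], [270.9, 250.5]]
(array([-50.32,  -1.75,  71.51]), array([ 0.77,  0.44, -0.94]))
True (array([-50.12,  -1.72,  63.37]), array([0.48, 0.47, 2.64])) 5.275
```

Run:
```python
from h import *
robot.move_linear(pt(-50,-1.75,53.9),speed=15); robot.sleep(.2); print(st())
print(robot.move_linear(pt(-30,-1.75,53.9),speed=20,f_stop=18),st())
print(robot.move_linear(pt(24,-1.75,53.9),speed=25,f_stop=18),st(),robot.current_t())
```

```text
(array([-50.09,  -1.69,  53.96]), array([-1.24, -0.48,  6.31]))
False (array([-33.8 ,  -1.62,  53.2 ]), array([-8.34, -0.02, 10.7 ]))
True (array([-33.88,  -1.64,  53.26]), array([-3.21, -0.11,  7.7 ])) 8.0
```

Stopped early, at about x −34 where the knob should first be touched. I'll look before pushing further.

Run:
```python
from h import *
print(st(),robot.current_gripper_width(),robot.current_ft_torque())
b=robot.get_image("side")["img"][195:315,200:350]
cv2.imwrite("pics/m2.png",cv2.resize(b,(750,600),interpolation=2))
```

```text
(array([-33.88,  -1.64,  53.26]), array([-3.21, -0.11,  7.7 ])) 0.5484725034082019 [0.09015883 0.61239715 0.14160924]
```

View pics/m2.png

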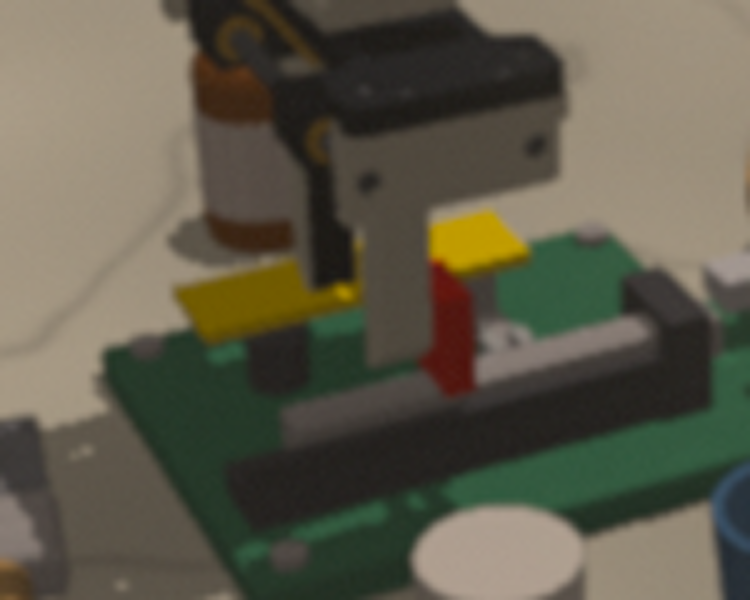

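The catch is down: its near corner dropped about 7 px, which is roughly 11 mm. The finger is against the knob face. I'll step the push in small increments and log the force to see what resists.

Run:
```python
from h import *
for x in(-32,-30,-28,-26):
    r=robot.move_linear(pt(x,-1.75,54.2),speed=20,f_stop=30); print(x,r,*st(),robot.current_ft_torque().round(2),round(robot.current_t(),2))
    if r: break
```

```text
-32 False [-33.78  -1.69  53.78] [-3.86  0.06  6.56] [0.3  0.72 0.13] 8.3
-30 False [-32.72  -1.69  53.57] [-5.93  0.01  8.58] [0.19 1.05 0.  ] 8.55
-28 False [-31.29  -1.66  53.45] [-7.89  0.91  7.61] [0.2  1.24 0.08] 8.8
-26 False [-29.48  -1.64  53.38] [-6.96  0.31  8.88] [0.18 1.27 0.04] 9.05
```

It is sliding, at about 7–8 N with some arm lag, so the earlier stop was an impact transient. I'll carry on to the stop.

Run:
```python
from h import *
for x in list(range(-22,27,4)):
    r=robot.move_linear(pt(x,-1.75,54.2),speed=22,f_stop=45); s=st(); print(x,r,*s,round(robot.current_t(),2))
    if r or s[1][0]<-20: break
```

```text
-22 False [-25.48  -1.63  53.31] [-6.9  -0.2   8.39] 9.38
-18 False [-21.64  -1.59  53.3 ] [-6.98  0.72  8.8 ] 9.72
-14 False [-17.77  -1.59  53.29] [-7.85 -0.29  8.16] 10.05
-10 False [-13.8   -1.59  53.3 ] [-8.41 -0.02  8.74] 10.38
-6 False [-9.73 -1.62 53.31] [-8.   -0.2   8.53] 10.72
-2 False [-5.67 -1.62 53.28] [-7.75 -0.15  8.22] 11.05
2 False [-1.61 -1.61 53.28] [-6.94 -0.06  7.91] 11.38
6 False [ 2.44 -1.61 53.28] [-7.34  0.89  7.92] 11.72
10 False [ 6.49 -1.62 53.28] [-7.54  0.98  7.47] 12.05
14 False [10.54 -1.6  53.28] [-7.75 -0.6   8.23] 12.38
18 False [13.67 -1.61 53.26] [-10.52  -0.13  10.52] 12.72
22 False [13.71 -1.63 53.24] [-20.14   0.32  20.35] 13.05
```

The end stop was reached at x 13.7 against 14.5 expected, and force is rising there. Now I back off while still holding the catch, then lift clear.

Run:
```python
from h import *
robot.move_linear(pt(8,-1.75,54.2),speed=30); print(*st())
robot.move_linear(pt(6,-1.75,100),speed=60); print(*st())
robot.move_linear(pt(-20,-1.75,220),speed=150)
robot.move_j([0.957,0.259,1.535,0,1.348,-0.203]); print(*st(),robot.current_t())
a=robot.get_image("top")["img"][150:350,150:410];b=robot.get_image("side")["img"][205:325,210:370]
cv2.imwrite("pics/m3.png",np.hstack([cv2.resize(a,(390,300),interpolation=2),cv2.resize(b,(400,300),interpolation=2)]))
cv2.imwrite("pics/m3c.png",np.hstack([cv2.resize(a[50:180,65:195],(400,400),interpolation=2),cv2.resize(b,(400,300),interpolation=2)[:, :].repeat(1,0) if 0 else cv2.resize(b,(400,400),interpolation=2)]))
```

```text
[10.61 -1.67 55.28] [ 4.09 -0.14  6.83]
[ 5.64 -1.79 99.67] [-0.39 -0.44  0.09]
[-359.44  400.41  218.3 ] [ 0.18  0.07 -0.2 ] 17.4583
```

View pics/m3c.png

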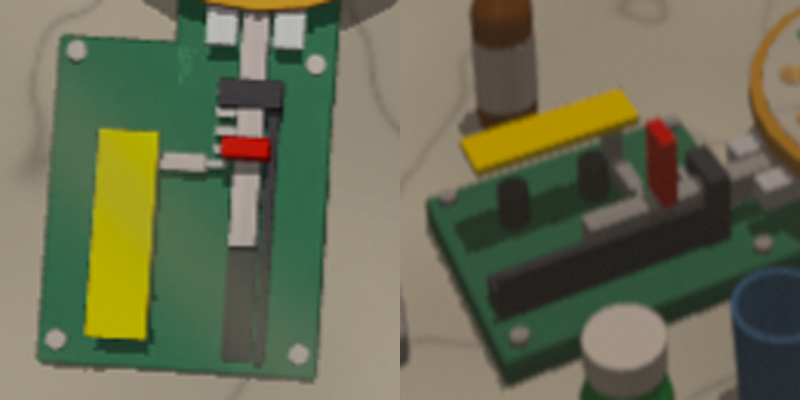

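View pics/m3.png

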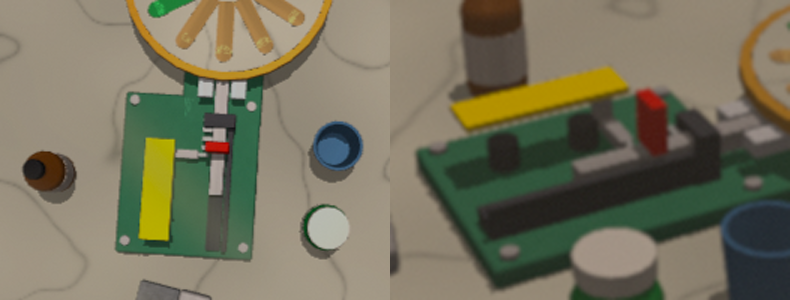

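The pictures show the bolt in the fork, with the catch back up and its pawl behind the last tooth. The catch corners are at their original pixels and nothing else has moved. Handing in.

Run:
```python
from bench import robot
robot.hand_in(); print(robot.current_t())
```

```text
the job is handed in; nothing more can be done
the job is handed in; nothing more can be done
```

The bolt is fully home in the turntable fork and the catch has sprung back up behind it. I handed the job in at about 17.5 s of the 32 s allowed.

- **What I did:** one fingertip pressed the catch down about 10 mm, and I kept it held while the other fingertip pushed the red knob forward. When the bolt hit its end stop, I backed off the knob, lifted clear and returned to the start pose.
- **Bolt:** the tool travelled 47.6 mm from first resting against the knob. With a starting position of about 4–5 mm, that puts the bolt at 51.4–52.6 mm, against 52 mm for fully home. At the stop the tool was at station x 13.7 mm (14.5 expected), and the push force rose from about 8 N to 20 N with no further movement. The picture shift of the knob gives a rougher estimate of about 50 mm.
- **Catch:** in the last top picture its corners are back within a pixel of where they started, with its pawl behind the last bolt tooth.
- **Other objects:** the bottle, jar, cup and turntable look unmoved, judged by eye only. Only the end of the brush is in the last crop, but the tool never went near it.
- **What disagreed:** the first push stopped early on its 18 N force limit with the finger against the knob. I took this for an impact transient, because the bolt then slid at a steady 7–8 N. The two cameras also differed by 2–4 mm on the station position, which was within the margins.

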